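# Validate a pass in the depot's desk press

### The job

Take the card carrier by its upright grip, lay it flat in the open end of the desk press and slide it gently under the head until it is fully home against the stop. Then press the black plunger down through its soft first stop to the firm second stop, without forcing it, hold it there for a good half second, and let it spring right up again. Leave the carrier home in the press, let go of everything, and do not disturb the other things on the desk.

Things in the scene. Friction and masses are not known exactly. Their poses are not given: they have to be found in the camera images.
- press: Grey desk press, fixed: base x -120 to +85, 100 wide, 12 mm thick; its top is the bed. Origin: underside, on the bed's centre line; x points from the open end into the head, z up. Rails on the bed, 10 mm high, 66 mm apart from x -120 to -20, taper to 59 mm at x +10, where the head begins (to x +85, 85 mm high). Under it a slot 59 wide, 23 mm high over the bed, ends at a solid stop at x +50.
- press_stop (a point): Middle of the stop's face at bed level (press x +50, y 0, z 12 mm): the middle of the carrier's nose comes here when fully home. Axes as the press. Lay the carrier on the bed in front of the head (nose at about press x 0), then slide it along +x for about 50 mm.
- plunger_top (a point): Centre of the top of the plunger's round black knob (42 mm across, 14 mm thick); stands at press x +30, y 0, 135 mm above the desk when up. It moves straight down.
- plunger (a joint): Plunger depth in m: 0 up, grows when pressed. A light spring (2 N at the top, 5 N when down) brings it up. First, soft stop: somewhere from 6 to 24 mm down, where it meets the firm inner stage; it differs from press to press, cannot be seen, only felt. The second stop, 5 mm further down, is hard rubber (about 6 N per mm). The press bears no more than 28 N on the plunger.
- firm (a joint): How far the firm inner stage inside the head has been pushed, in m: 0 until the plunger has met the first stop, 0.005 at the second stop. In all the plunger needs about 9 to 11 N to start past the first stop and 14 to 17 N to reach the second; pressing with about 20 N is right.
- carrier: Loose card carrier, about 0.16 kg: grey plate 120 (x) x 56 (y) x 8 mm with a white card on it, and an upright aluminium grip near its rear end. Origin: centre of the plate's underside; +x points to the nose, which goes into the press first; z up.
- carrier_grip (a point): Point on the upright grip, 38 mm above the carrier's underside (carrier x -42, y 0). The grip is 30 mm long (x), 14 mm thick (y, pinch it across this) and its top is 58 mm above the underside. Axes as the carrier.
- carrier_nose (a point): Middle of the nose edge of the carrier, at its underside (carrier x +60 mm).
- fare_machine: Bystander: aluminium portable fare machine with a dial on top, 120 x 75 x 63 mm, origin under its centre. Leave alone.
- mug: Bystander: white mug, 80 mm across, 95 mm high, origin under its centre. Leave alone.
- coin_rack: Bystander: black base 70 x 130 mm with four coin columns up to 76 mm high, origin under its centre. Leave alone.
- end_stop: The press's solid end stop under the head, a grey block 35 x 59 x 23 mm; origin at the foot of its face, at the same place as press_stop, axes as the press. It must not be rammed: push the carrier against it with 5 to 15 N, never over 30 N.
Things that resemble listed ones, but are neither listed nor needed, are in the scene too. There is more than one size of the press; the job needs the largest.

How it is judged (in metres and radians):
On the way, in this order (a step that is already met when the one before it is completed fails the run):
1. the carrier is flat in the press, fully home against the stop (x of carrier_nose in the frame of press_stop above -0.003 m and distance between carrier_nose and press_stop below 0.005 m and y of carrier_nose in the frame of press_stop between -0.004 and 0.004 m and angle between the x axis of carrier and the x axis of press, either way round below 0.08 rad and angle between carrier's own z axis and vertical below 0.06 rad), for 0.2 s.
2. with the carrier home, the plunger is held at the second stop (all of step 1 and value of joint firm above 0.0042 m), for 0.3 s.
At the end, for the whole second after the job is handed in: The carrier lies flat in the press, its nose within 3 mm of the stop along the press and within 4 mm of the centre line, square to within 0.08 rad, at rest; the plunger is up again to within 2 mm and the firm stage to within 1 mm (all of step 1 and value of joint plunger below 0.002 m and value of joint firm below 0.001 m and linear speed of carrier below 0.01 m/s); the robot touches nothing.
It fails at once if the plunger is forced: more than 28 N on it (contact force between plunger and the fingers above 28 N or contact force between plunger and the arm above 28 N).
It fails at once if the carrier is rammed into the end stop with more than 30 N (contact force between carrier and end_stop above 30 N).
It fails at once if the fare machine is moved by more than 15 mm (distance of fare_machine from where it was at the start of the episode above 0.015 m).
It fails at once if the mug is moved by more than 15 mm (distance of mug from where it was at the start of the episode above 0.015 m).
It fails at once if the coin rack is moved by more than 15 mm (distance of coin_rack from where it was at the start of the episode above 0.015 m).
It also fails if it takes over 61 s, if anything falls off the work surface, if the arm or the gripper's body presses on something with over 40 N, if the wrist force passes 120 N, or if a joint passes its speed limit or range.

### The arm

A 6-joint arm with a two-finger parallel gripper is mounted at the origin on the work surface. World frame = base frame: x ahead of the robot, y to its left, z up, the work surface at z = 0. Lengths are in m, angles in degrees, forces in N, time in s.
With the tool pointing down it reaches from about 0.4 to 0.825 m from the base axis. Payload 7 kg.
Tool frame: the origin (TCP) lies between the finger pads; the fingertips stand 19 mm ahead of it and the grasp point (between the pads) is the TCP; z points along the fingers, y is the line along which they close (so a half turn about z gives the same grasp; the last joint's range is limited). The gripper opens to 88 mm and grips with 3 to 60 N. Pads are 19 mm wide; open, the fingers measure 130 mm over their backs; the gripper's body (78 mm by 193 mm) begins 47 mm behind the grasp point.
Start: joints at [84.861, 20.546, 0.682, 0, -70.136, -16.507], TCP at [0.249, 0.627, 0.246] pointing down, gripper open.
Joint ranges: [-176.03, 176.03], [-82.01, 121.73], [-58.28, 71.71], [-173.87, 95.51], [-174.79, -0.11], [-173.66, 173.66]. Speed limits (degrees/s): [136.94, 136.94, 172.46, 180, 180, 180].

### API

Orientations are given as [roll, pitch, yaw] about the fixed x, y, z axes, in that order (R = Rz(yaw) Ry(pitch) Rx(roll)).
In Python, from plant import r gives the robot as it stands. The module is installed in compiled form; this text tells all that it offers.
- The arm moves only by the shell command python3 -m pendant 'ROWS' [OPENING] [FORCE]. ROWS is JSON, a list of rows, each a list of 6 numbers: the shift along the tool's x, y, z in mm, then the turn, a rotation vector about the tool's x, y, z in rad. In form: [[tx, ty, tz, wx, wy, wz], ...]. A call has 1 to 20 rows; each row is the pose to reach, as a shift and turn from the pose commanded when the call began, along the tool's axes at that moment; what a row does not reach only later rows make up. A row lasts 1/8 s, in which the tool goes at most 62.5 mm and 10.7 degrees, less where a joint would pass 70% of its speed; a pose out of reach is approached as far as the arm can. A call with a gripper value outside its range is refused whole. OPENING is the finger opening in mm, from 0 to 87.6, set as the call begins (- or left out, the last holds). The fingers move at their own pace and stop on an object; FORCE is the grip in N (left out, the last holds). Time passes only in rows, so rows that repeat a pose let the fingers close. It gives the time, the measured TCP pose, the force, the opening and the grip force at its end, in the units of the state.
- r.get_state(): the state, without advancing time (a new reading comes with each control period).
- r.capture(name): name is "scene" or "top" or "wrist"; returns the picture (480x640x3 uint8, red, green, blue); there is no depth.
- r.camera_params(name): a dict with "mtx" (3x3 intrinsics, pixels), "rvec" (rotation vector, rad) and "tvec" (3), from world to camera coordinates, as OpenCV has them; the wrist camera has in their place "mount" (4x4, takes a point from camera to tool coordinates, whose origin is the TCP and whose axes are the flange's). Camera axes: x right, y down, z forward; pixel columns grow to the right and rows downward; lengths in m; the calibration is good to about 2 mm. A picture is of the moment at which its call begins: read the wrist's pose just before it. camera_params takes no time and is no camera call.
- r.close_job(): hands the job in; it is judged then, once.
The state is a dict: "time_s": time; "joints": joint angles; "qd": joint speeds; "joint_torque": joint torques, N m; "tcp_pos": TCP position; "eef_rot": TCP orientation; "contact_force": force on the tool from outside, world axes, zero at the start; "moment": the same for the moment, N m; "gripper_width": finger opening in m; "gripper_force": force on a finger pad.
Only numpy, scipy, OpenCV 4.12 (cv2) and the standard library are available. Lean on these libraries where they do the work, as an engineer would, in place of code of your own. Each camera call takes 0.05 s, during which the arm holds its last target. There are 200 camera calls.

## Working session

There is one attempt and no reset: what is moved stays moved. The work goes in short steps, Python scripts to look and compute and a shell command to move; the robot and the scene stay as the last step left them, time stands still between calls to the robot, and variables do not carry over. Pictures are saved under pics/ and viewed, at most 10 in all, crops included, and the job is handed in when it is done.

```bash
mkdir -p pics; python3 - <<'E'
from plant import r
import cv2
for n in("scene","top"):
    cv2.imwrite(f"pics/{n}1.png",r.capture(n)[:,:,::-1])
    p=r.camera_params(n);print(n,p)
print(r.camera_params("wrist"));print(r.get_state())
E
```

```text
scene {'mtx': array([[539.85575897,   0.        , 316.27033485],
       [  0.        , 539.85575897, 231.63106557],
       [  0.        ,   0.        ,   1.        ]]), 'rvec': array([ 2.0051199 ,  1.27039476, -0.58727527]), 'tvec': array([-0.18247736, -0.18942113,  1.46905971])}
top {'mtx': array([[434.29588479,   0.        , 318.9415233 ],
       [  0.        , 434.29588479, 242.57656427],
       [  0.        ,   0.        ,   1.        ]]), 'rvec': array([ 2.15276222, -2.17986889,  0.16595784]), 'tvec': array([-0.00861475,  0.46324964,  1.04022275])}
{'mtx': array([[350.65486618,   0.        , 313.10548601],
       [  0.        , 350.65486618, 233.63212002],
       [  0.        ,   0.        ,   1.        ]]), 'mount': array([[-4.85746731e-05, -9.66996387e-01, -2.54790079e-01,
         6.84202922e-02],
       [ 9.99999939e-01,  4.13298837e-05, -3.47503791e-04,
        -2.63809379e-04],
       [ 3.46565355e-04, -2.54790080e-01,  9.66996326e-01,
        -1.38365418e-01],
       [ 0.00000000e+00,  0.00000000e+00,  0.00000000e+00,
         1.00000000e+00]])}
{'time_s': 0.1, 'joints': array([ 8.48600041e+01,  2.05869217e+01,  6.38291866e-01, -1.36180566e-02,
       -7.01364727e+01, -1.65086021e+01]), 'qd': array([ 0.00474149, -0.11543702,  0.07354536,  0.14585187, -0.07945296,
        0.0189064 ]), 'joint_torque': array([-1.46026614e-03, -5.84162235e+01,  2.93750203e+01,  7.01547191e+00,
        1.00804723e-02, -4.55676729e-05]), 'tcp_pos': array([0.24889299, 0.62699712, 0.24472838]), 'eef_rot': array([ 1.79914768e+02, -1.19095409e-02, -2.16532258e+01]), 'contact_force': array([-0.43297904,  0.00700578,  0.97010091]), 'moment': array([-0.10131461, -0.04498378, -0.02266981]), 'gripper_force': 0.0, 'gripper_width': 0.08754656434908917}
```

View pics/top1.png

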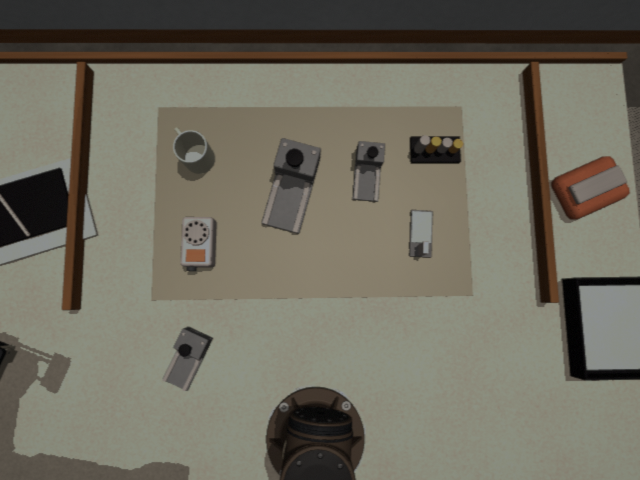

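View pics/scene1.png

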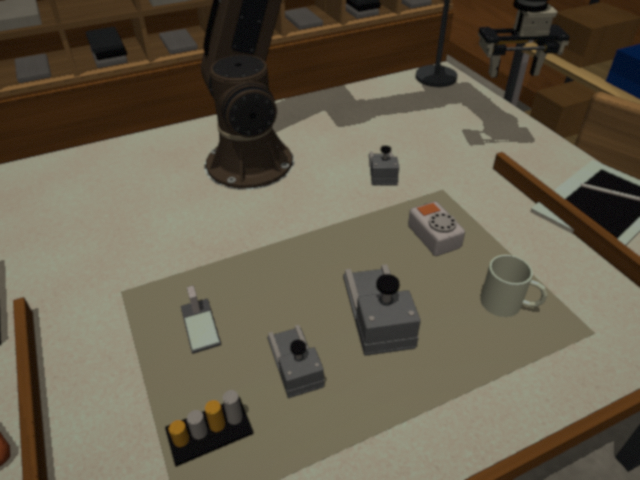

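The top view shows the large press at about (292,186) with its open end toward the robot. The carrier is at (421,234), grip at (421,250), nose pointing away from the robot. I'll enlarge both.

```bash
python3 - <<'E'
import cv2,numpy as np
a=cv2.imread("pics/top1.png")
x=cv2.resize(a[130:240,255:330],None,fx=5,fy=5,interpolation=cv2.INTER_CUBIC)
y=cv2.resize(a[200:265,395:445],None,fx=8,fy=8,interpolation=cv2.INTER_CUBIC)
o=np.zeros((550,375+400,3),np.uint8);o[:,:375]=x;o[:520,375:]=y
cv2.imwrite("pics/crop1.png",cv2.convertScaleAbs(o,alpha=1.4))
E
```

```text
(no output)
```

View pics/crop1.png

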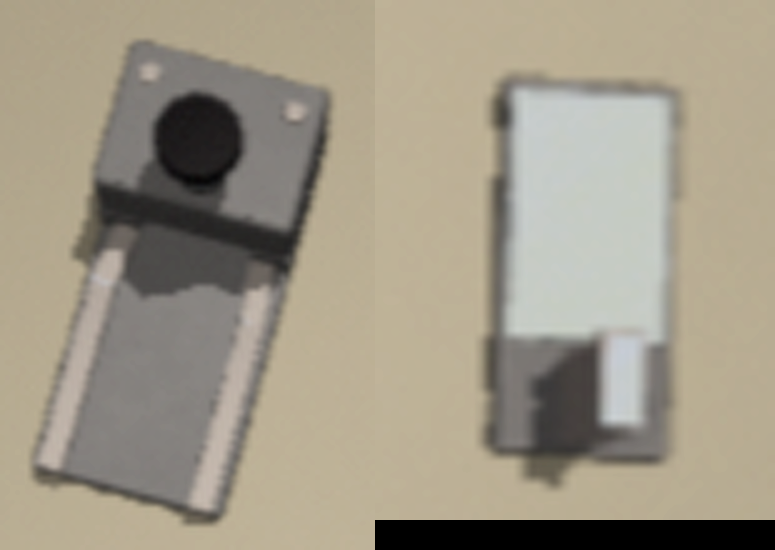

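In the crop, the press's front corners are at (37,468) and (220,514), the head-top corners at (140,42), (328,95), (97,183) and (290,235), and the knob at (198,138). The plate corners are at (507,78), (678,92), (490,452) and (665,460), and the grip top is at about (622,380).

```bash
cat > h.py <<'E'
import numpy as np,cv2
from scipy.optimize import least_squares
from scipy.spatial.transform import Rotation as R
from plant import r
def proj(P,cam):
    if cam!="wrist":
        p=r.camera_params(cam);return cv2.projectPoints(P,p["rvec"],p["tvec"],p["mtx"],None)[0][:,0]
def proj_wrist(P,pos,rot):
    p=r.camera_params("wrist");M=p["mount"]
    T=(P-pos)@R.from_euler('xyz',rot,degrees=True).as_matrix()
    C=(T-M[:3,3])@M[:3,:3]
    q=C@p["mtx"].T;return q[:,:2]/q[:,2:]
def world(m,x):
    c,s=np.cos(x[2]),np.sin(x[2]);m=np.array(m,float)/1000
    return np.c_[x[0]+c*m[:,0]-s*m[:,1],x[1]+s*m[:,0]+c*m[:,1],m[:,2]]
def fit(m,uv,pf,x0):
    s=least_squares(lambda x:(pf(world(m,x))-uv).ravel(),x0,loss='soft_l1')
    print("pose mm,deg",np.round([s.x[0]*1e3,s.x[1]*1e3,np.degrees(s.x[2])],1),"res",np.round((pf(world(m,s.x))-uv),1).tolist());return s.x
PRESS=[(-120,50,12),(-120,-50,12),(85,50,85),(85,-50,85),(10,50,85),(10,-50,85),(30,0,135)]
CAR=[(60,28,8),(60,-28,8),(-60,28,8),(-60,-28,8),(-42,0,58)]
E
python3 - <<'E'
from h import *
f=lambda P:proj(P,"top")
a=np.array([(37,468),(220,514),(140,42),(328,95),(97,183),(290,235),(198,138)])
fit(PRESS,(a+.5)/5-.5+[255,130],f,[.6,.1,-.2])
b=np.array([(507,78),(678,92),(490,452),(665,460),(622,380)])-[375,0]
fit(CAR,(b+.5)/8-.5+[395,200],f,[.5,-.2,0])
E
```

```text
pose mm,deg [617.4  49.2 -16.1] res [[-1.2, 0.0], [0.6, 1.4], [-1.1, -0.9], [1.3, -0.6], [-1.2, -0.0], [0.7, 0.6], [0.4, -0.1]]
pose mm,deg [ 487.2 -273.8   -4.8] res [[-0.2, -0.1], [0.2, -0.3], [-0.1, -0.2], [0.1, 0.4], [0.0, 0.2]]
```

```bash
cat >> h.py <<'E'
def shift(targets,yaw,cmd=None):
    s=r.get_state();pos=s["tcp_pos"];rot=s["eef_rot"]
    if cmd is not None: pos,rot=np.array(cmd[:3])/1e3,[180,0,cmd[3]]
    M=R.from_euler('xyz',rot,degrees=True);T=R.from_euler('xyz',[180,0,yaw],degrees=True)
    for t in targets: print(np.round(M.inv().apply(np.array(t)/1e3-pos)*1e3,1),np.round((M.inv()*T).as_rotvec(),4))
E
python3 - <<'E'
from h import *
shift([(500,300,246),(560,0,246),(450,-270,200)],-4.8,(249,627,246,-21.646))
E
```

```text
[353.9 211.4   0. ] [-0.     0.    -0.294]
[520.4 468.1   0. ] [-0.     0.    -0.294]
[517.7 759.6  46. ] [-0.     0.    -0.294]
```

```bash
python3 -m pendant '[[354,211,0,0,0,-0.294],[354,211,0,0,0,-0.294],[354,211,0,0,0,-0.294],[354,211,0,0,0,-0.294],[354,211,0,0,0,-0.294],[354,211,0,0,0,-0.294],[354,211,0,0,0,-0.294],[520,468,0,0,0,-0.294],[520,468,0,0,0,-0.294],[520,468,0,0,0,-0.294],[520,468,0,0,0,-0.294],[520,468,0,0,0,-0.294],[518,760,46,0,0,-0.294],[518,760,46,0,0,-0.294],[518,760,46,0,0,-0.294],[518,760,46,0,0,-0.294],[518,760,46,0,0,-0.294],[518,760,46,0,0,-0.294],[518,760,46,0,0,-0.294],[518,760,46,0,0,-0.294]]'
python3 - <<'E'
from h import *
s=r.get_state();print(s["tcp_pos"],s["eef_rot"],s["joints"])
cv2.imwrite("pics/w1.png",r.capture("wrist")[:,:,::-1])
x=[.4872,-.2738,np.radians(-4.8)]
print(proj_wrist(world(CAR,x),s["tcp_pos"],s["eef_rot"]))
E
```

```text
time_s: 2.6
tcp_pos: [0.4506, -0.2694, 0.1997]
eef_rot: [-180.0, -0.0, -4.7]
contact_force: [-0.2, 0.1, 0.1]
gripper_width: 0.0874
gripper_force: 0.0
[ 0.4506362  -0.2693567   0.19971589] [-1.79997715e+02 -1.84999999e-02 -4.73317635e+00] [-9.44256451e+00  8.50708385e+00 -2.19522726e+01 -4.40444312e-03
 -5.95223937e+01  9.47116219e+01]
[[283.68908719 108.41058779]
 [346.6211109  108.48275202]
 [286.17308803 238.36473164]
 [343.49719871 238.43249631]
 [315.15158448 233.59260901]]
```

View pics/w1.png

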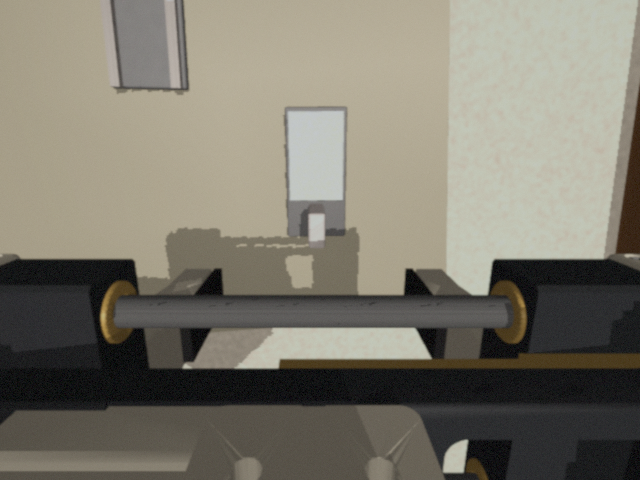

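The wrist view agrees with the fit to about 1 mm, with the plate at (286–346, 107–236) and the grip top near (316,230). I'll descend and grip.

```bash
python3 -m pendant '[[-5,1,50,0,0,0],[-5,1,90,0,0,0],[-5,1,125,0,0,0],[-5,1,150,0,0,0],[-5,1,162,0,0,0],[-5,1,162,0,0,0],[-5,1,162,0,0,0]]' && python3 -m pendant '[[0,0,0,0,0,0],[0,0,0,0,0,0],[0,0,0,0,0,0],[0,0,0,0,0,0],[0,0,0,0,0,0],[0,0,0,0,0,0],[0,0,0,0,0,0],[0,0,0,0,0,0]]' 5 25
```

```text
time_s: 3.52
tcp_pos: [0.4459, -0.2707, 0.0386]
eef_rot: [180.0, -0.1, -4.8]
contact_force: [0.2, 1.0, -0.1]
gripper_width: 0.0879
gripper_force: 0.0
time_s: 4.53
tcp_pos: [0.4451, -0.2707, 0.0375]
eef_rot: [180.0, 0.0, -4.8]
contact_force: [0.1, 0.8, -0.2]
gripper_width: 0.0136
gripper_force: 25.0
```

```bash
python3 -c "
from h import *
shift([(445,-271,160),(473.3,90.8,160)],-16.1)"
```

```text
[  -0.     0.3 -122.5] [0.000e+00 1.000e-04 1.973e-01]
[  -2.1 -362.6 -122.5] [0.000e+00 1.000e-04 1.973e-01]
```

```bash
python3 -m pendant '[[0,0,-30,0,0,0],[0,0,-70,0,0,0],[0,0,-110,0,0,0],[0,0,-122,0,0,0],[0,-40,-122,0,0,0.03],[-1,-90,-122,0,0,0.06],[-1,-140,-122,0,0,0.1],[-2,-190,-122,0,0,0.14],[-2,-240,-122,0,0,0.17],[-2,-290,-122,0,0,0.197],[-2,-330,-122,0,0,0.197],[-2,-355,-122,0,0,0.197],[-2,-363,-122,0,0,0.197],[-2,-363,-122,0,0,0.197],[-2,-363,-122,0,0,0.197]]'
python3 - <<'E'
from h import *
s=r.get_state();print(s["tcp_pos"],s["eef_rot"])
cv2.imwrite("pics/w2.png",r.capture("wrist")[:,:,::-1])
x=[.6174,.0492,np.radians(-16.1)]
print(proj_wrist(world(PRESS,x),s["tcp_pos"],s["eef_rot"]))
c=s["tcp_pos"]*1e3-[0,0,38]; 
E
```

```text
time_s: 6.4
tcp_pos: [0.4731, 0.0903, 0.1592]
eef_rot: [180.0, 0.0, -16.1]
contact_force: [-1.1, -0.8, -2.5]
gripper_width: 0.0139
gripper_force: 25.0
[0.47307252 0.09032378 0.15923257] [ 1.79965462e+02  3.70035604e-02 -1.61348746e+01]
[[ 251.45464348  189.84479551]
 [ 374.10091754  189.76018048]
 [ 204.69964471 -229.53183847]
 [ 419.85863786 -229.66105737]
 [ 216.19532285  -41.20853973]
 [ 408.72696554  -41.3318928 ]
 [ 312.19466083 -173.35440648]]
```

View pics/w2.png

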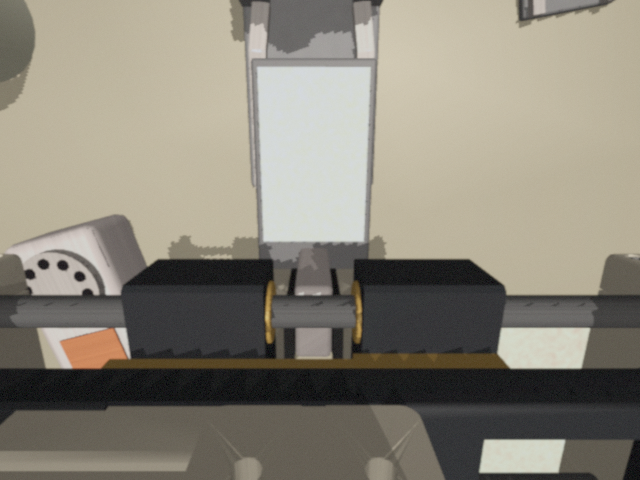

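The carrier hangs centred over the press, plate x 253–375. The press's front corners, at about (252,185) and (373,183), match the prediction. One enlarged crop will give the exact lateral position.

```bash
python3 - <<'E'
import cv2
a=cv2.imread("pics/w2.png")[0:100,230:400]
cv2.imwrite("pics/c2.png",cv2.convertScaleAbs(cv2.resize(a,(680,400),interpolation=cv2.INTER_CUBIC),alpha=1.4))
from h import *
m=[(x,y,z) for x,y,z in [(-20,33,22),(-20,-33,22),(-60,33,22),(-60,-33,22),(10,29.5,22),(10,-29.5,22),(10,50,85),(-60,50,12),(-60,-50,12)]]
print(proj_wrist(world(m,[.6174,.0492,np.radians(-16.1)]),np.array([0.47307252,0.09032378,0.15923257]),[1.79965462e+02,3.7e-02,-16.1349]))
E
```

```text
[[266.48671784  52.01815413]
 [358.80080517  51.95713051]
 [268.34727638 111.10407849]
 [357.0471186  111.04432942]
 [270.03852061   4.44084473]
 [355.16314437   4.38543494]
 [216.19520489 -41.20846621]
 [247.91224389 112.18751331]
 [377.50384959 112.10018968]]
```

View pics/c2.png

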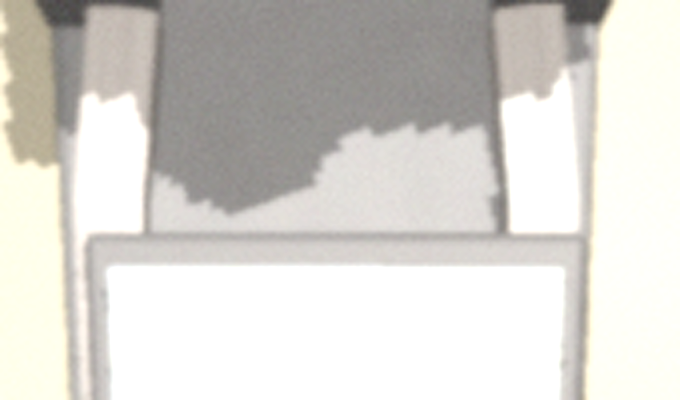

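Against the prediction, the press sits about 0.65 mm further left (rail inner edges at crop x 147 and 506, y≈205). The carrier centre is about 1.3 mm to the right of the press line, so I'll correct tool y by −1.3 and lower onto the bed.

```bash
python3 -m pendant '[[20,-1.3,20,0,0,0],[48,-1.3,50,0,0,0],[48,-1.3,75,0,0,0],[48,-1.3,92,0,0,0],[48,-1.3,102,0,0,0],[48,-1.3,105,0,0,0],[48,-1.3,107,0,0,0],[48,-1.3,107,0,0,0]]'; python3 -m pendant '[[0,0,1,0,0,0],[0,0,2,0,0,0],[0,0,2,0,0,0],[0,0,2,0,0,0]]'
```

```text
time_s: 7.45
tcp_pos: [0.5202, 0.0793, 0.0531]
eef_rot: [-180.0, -0.0, -16.1]
contact_force: [-0.0, -0.1, -1.4]
gripper_width: 0.0139
gripper_force: 25.0
time_s: 7.95
tcp_pos: [0.52, 0.0792, 0.0506]
eef_rot: [-180.0, -0.0, -16.1]
contact_force: [0.6, 0.5, -1.5]
gripper_width: 0.0144
gripper_force: 25.0
```

```bash
python3 -m pendant '[[0,0,0.5,0,0,0],[0,0,1,0,0,0],[0,0,1,0,0,0],[0,0,1,0,0,0]]'; python3 -m pendant '[[5,0,0,0,0,0],[10,0,0,0,0,0],[15,0,0,0,0,0],[20,0,0,0,0,0],[20,0,0,0,0,0]]'
```

```text
time_s: 8.45
tcp_pos: [0.5199, 0.0791, 0.0496]
eef_rot: [-180.0, -0.0, -16.1]
contact_force: [-0.6, 0.4, -1.3]
gripper_width: 0.0139
gripper_force: 25.0
time_s: 9.07
tcp_pos: [0.5397, 0.0735, 0.0496]
eef_rot: [-180.0, -0.0, -16.1]
contact_force: [0.7, -0.0, -0.8]
gripper_width: 0.0139
gripper_force: 25.0
```

```bash
python3 -m pendant '[[5,0,0.3,0,0,0],[10,0,0.6,0,0,0],[15,0,0.6,0,0,0],[20,0,0.6,0,0,0],[24,0,0.6,0,0,0],[24,0,0.6,0,0,0]]'; python3 -m pendant '[[1,0,0,0,0,0],[2,0,0,0,0,0],[2,0,0,0,0,0]]'; python3 -m pendant '[[0.5,0,0,0,0,0],[1,0,0,0,0,0],[1,0,0,0,0,0]]'
```

```text
time_s: 9.82
tcp_pos: [0.5628, 0.0669, 0.0495]
eef_rot: [-180.0, -0.0, -16.1]
contact_force: [-1.7, -0.3, 4.5]
gripper_width: 0.014
gripper_force: 25.0
time_s: 10.2
tcp_pos: [0.5643, 0.0664, 0.0495]
eef_rot: [-180.0, -0.0, -16.1]
contact_force: [-3.3, 0.0, 6.6]
gripper_width: 0.0141
gripper_force: 25.0
time_s: 10.58
tcp_pos: [0.5651, 0.0662, 0.0495]
eef_rot: [-180.0, -0.0, -16.1]
contact_force: [-3.3, 1.2, 6.4]
gripper_width: 0.0135
gripper_force: 25.0
```

```bash
for i in 1 2 3; do python3 -m pendant '[[0.5,0,0,0,0,0],[1,0,0,0,0,0],[1,0,0,0,0,0]]' | sed -n 1,4p; done
```

```text
time_s: 10.95
tcp_pos: [0.5661, 0.0659, 0.0495]
eef_rot: [-180.0, -0.0, -16.1]
contact_force: [-3.3, 0.9, 6.5]
time_s: 11.32
tcp_pos: [0.567, 0.0656, 0.0495]
eef_rot: [-180.0, -0.0, -16.1]
contact_force: [-4.7, 1.9, 6.6]
time_s: 11.7
tcp_pos: [0.568, 0.0653, 0.0495]
eef_rot: [-180.0, -0.0, -16.1]
contact_force: [-4.2, 0.2, 6.6]
```

Local x is now about −52. I'll continue in small steps.

```bash
for i in 1 2; do python3 -m pendant '[[0.5,0,0,0,0,0],[1,0,0,0,0,0],[1,0,0,0,0,0]]' | sed -n 1,4p; done
```

```text
time_s: 12.08
tcp_pos: [0.5681, 0.0652, 0.0496]
eef_rot: [180.0, 0.1, -16.1]
contact_force: [-8.2, 3.8, 10.4]
time_s: 12.45
tcp_pos: [0.5682, 0.0651, 0.0495]
eef_rot: [180.0, 0.1, -16.1]
contact_force: [-12.5, 5.3, 13.6]
```

The force rises at −52, so the carrier is home. I'll relax, release and back straight up.

```bash
python3 -m pendant '[[-0.5,0,-0.5,0,0,0],[-0.8,0,-0.8,0,0,0],[-0.8,0,-0.8,0,0,0]]';  python3 -m pendant '[[0,0,0,0,0,0],[0,0,0,0,0,0],[0,0,0,0,0,0],[0,0,0,0,0,0],[0,0,0,0,0,0]]' 40; python3 -m pendant '[[0,0,-10,0,0,0],[0,0,-30,0,0,0],[0,0,-60,0,0,0],[0,0,-100,0,0,0],[0,0,-150,0,0,0],[0,0,-150,0,0,0],[0,0,-150,0,0,0]]' 0
python3 - <<'E'
from h import *
s=r.get_state();print(s["tcp_pos"],s["eef_rot"])
cv2.imwrite("pics/w3.png",r.capture("wrist")[:,:,::-1])
print(proj_wrist(world(PRESS+[(-70,28,20),(-70,-28,20),(-52,0,70)],[.6174,.0492,np.radians(-16.1)]),s["tcp_pos"],s["eef_rot"]))
E
```

```text
time_s: 12.82
tcp_pos: [0.5681, 0.065, 0.0495]
eef_rot: [180.0, 0.1, -16.1]
contact_force: [-7.0, 2.5, 3.4]
gripper_width: 0.0138
gripper_force: 25.0
time_s: 13.45
tcp_pos: [0.5692, 0.0649, 0.0497]
eef_rot: [-180.0, -0.0, -16.1]
contact_force: [0.2, -0.1, 0.9]
gripper_width: 0.0399
gripper_force: 0.0
time_s: 14.32
tcp_pos: [0.5689, 0.065, 0.2003]
eef_rot: [-179.9, -0.0, -16.1]
contact_force: [-0.5, 0.1, -1.0]
gripper_width: 0.0004
gripper_force: 0.0
[0.56888022 0.06497727 0.2002735 ] [-1.79948552e+02 -2.77316802e-02 -1.61005020e+01]
[[265.38833323 283.38217971]
 [365.32853877 283.42583558]
 [239.56711175  34.01076628]
 [393.2720266   33.94415785]
 [245.24505802 152.26887824]
 [387.09182891 152.26594539]
 [316.87568173 117.83181619]
 [285.76277381 237.31699109]
 [345.193429   237.3333978 ]
 [315.84677185 232.09806028]]
```

View pics/w3.png

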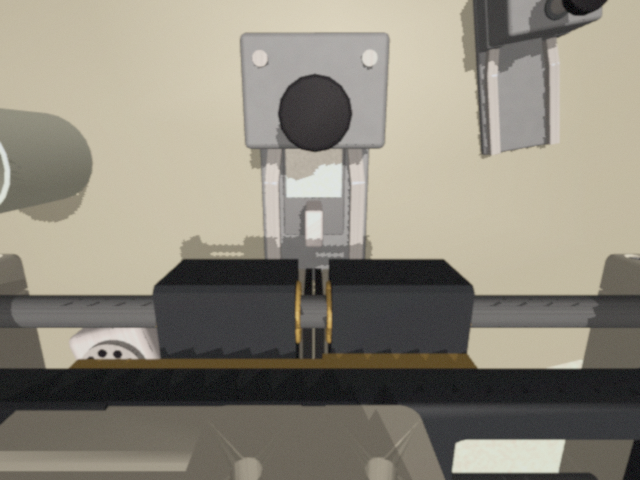

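The carrier is in, with its rear edge at v≈236 as predicted. The knob centre is at about (315,112), some 2–3 mm further along x than fitted. I'll move over it and come close.

```bash
python3 -m pendant '[[30,0.7,0,0,0,0],[60,0.7,0,0,0,0],[82.5,0.7,0,0,0,0],[82.5,0.7,20,0,0,0],[82.5,0.7,36,0,0,0],[82.5,0.7,42,0,0,0],[82.5,0.7,42,0,0,0],[82.5,0.7,42,0,0,0]]'; for i in 1 2 3; do python3 -m pendant '[[0,0,0.5,0,0,0],[0,0,1,0,0,0],[0,0,1.5,0,0,0],[0,0,2,0,0,0],[0,0,2.5,0,0,0],[0,0,3,0,0,0]]'|sed -n '2p;4p'; done
```

```text
time_s: 15.38
tcp_pos: [0.6485, 0.0416, 0.1586]
eef_rot: [-180.0, -0.1, -16.1]
contact_force: [0.3, -0.1, -0.0]
gripper_width: 0.0005
gripper_force: 0.0
tcp_pos: [0.6482, 0.0414, 0.1547]
contact_force: [-0.2, -0.6, 0.2]
tcp_pos: [0.6482, 0.0414, 0.1518]
contact_force: [-1.3, -0.6, 1.9]
tcp_pos: [0.6482, 0.0414, 0.1488]
contact_force: [-1.0, -0.5, 2.0]
```

```bash
for i in 1 2 3; do python3 -m pendant '[[0,0,0.5,0,0,0],[0,0,1,0,0,0],[0,0,1.5,0,0,0],[0,0,1.5,0,0,0]]'|sed -n '2p;4p'; done
```

```text
tcp_pos: [0.6483, 0.0414, 0.1476]
contact_force: [-1.3, 0.1, 4.1]
tcp_pos: [0.6483, 0.0414, 0.1468]
contact_force: [-3.6, 0.0, 9.9]
tcp_pos: [0.6483, 0.0414, 0.1455]
contact_force: [-4.1, -0.5, 10.8]
```

```bash
for i in 1 2 3; do python3 -m pendant '[[0,0,0.4,0,0,0],[0,0,0.8,0,0,0],[0,0,1,0,0,0],[0,0,1,0,0,0]]'|sed -n '2p;4p'; done
```

```text
tcp_pos: [0.6483, 0.0414, 0.1446]
contact_force: [-4.7, 0.3, 11.1]
tcp_pos: [0.6483, 0.0414, 0.1438]
contact_force: [-4.7, 0.6, 12.6]
tcp_pos: [0.6483, 0.0414, 0.1429]
contact_force: [-4.9, 0.2, 13.0]
```

```bash
for i in 1 2; do python3 -m pendant '[[0,0,0.3,0,0,0],[0,0,0.6,0,0,0],[0,0,0.8,0,0,0],[0,0,0.8,0,0,0]]'|sed -n '2p;4p'; done
```

```text
tcp_pos: [0.6484, 0.0414, 0.1423]
contact_force: [-5.9, 0.4, 15.3]
tcp_pos: [0.6484, 0.0414, 0.1419]
contact_force: [-7.1, 0.7, 15.8]
```

```bash
python3 -m pendant '[[0,0,0.3,0,0,0],[0,0,0.7,0,0,0],[0,0,0.7,0,0,0]]'|sed -n '2p;4p';python3 -m pendant '[[0,0,0.3,0,0,0],[0,0,0.3,0,0,0]]'|sed -n '2p;4p'
```

```text
tcp_pos: [0.6484, 0.0414, 0.1415]
contact_force: [-8.2, 0.6, 18.4]
tcp_pos: [0.6485, 0.0414, 0.1414]
contact_force: [-8.3, 1.1, 20.5]
```

Now at the second stop (about 20 N and stiff). I'll hold for about a second, rise slowly to let it spring up, then clear.

```bash
python3 -m pendant '[[0,0,0,0,0,0],[0,0,0,0,0,0],[0,0,0,0,0,0],[0,0,0,0,0,0],[0,0,0,0,0,0],[0,0,0,0,0,0],[0,0,0,0,0,0],[0,0,0,0,0,0]]'|sed -n '2p;4p';python3 -m pendant '[[0,0,-2,0,0,0],[0,0,-4,0,0,0],[0,0,-7,0,0,0],[0,0,-10,0,0,0],[0,0,-13,0,0,0],[0,0,-16,0,0,0],[0,0,-22,0,0,0],[0,0,-50,0,0,0],[0,0,-70,0,0,0],[-80,0,-70,0,0,0],[-80,0,-70,0,0,0],[-80,0,-70,0,0,0]]'
python3 - <<'E'
from h import *
s=r.get_state();print(s["tcp_pos"],s["eef_rot"])
w=r.capture("wrist")[:,:,::-1];o=cv2.imread("pics/w3.png")
cv2.imwrite("pics/w4.png",cv2.resize(np.hstack([o[20:280,220:420],w[20:280,220:420]]),None,fx=2,fy=2))
E
```

```text
tcp_pos: [0.6485, 0.0414, 0.1414]
contact_force: [-8.1, 1.6, 19.3]
time_s: 24.75
tcp_pos: [0.5707, 0.064, 0.2094]
eef_rot: [-180.0, -0.0, -16.0]
contact_force: [1.4, -0.7, 1.2]
gripper_width: 0.0003
gripper_force: 0.0
[0.57070436 0.06400925 0.20936667] [-1.79963573e+02 -3.91403669e-02 -1.60134101e+01]
```

View pics/w4.png

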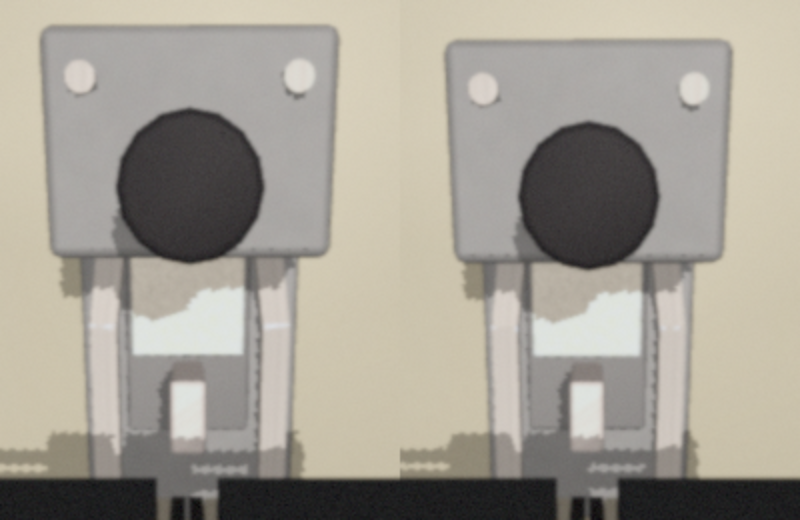

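The plunger is up and the carrier sits straight. A quick numeric check of home depth uses the rail kink (v≈182.5) against the plate's rear edge (v≈235), both in w3.

```bash
python3 - <<'E'
from h import *
print(proj_wrist(world([(-20,33,22),(-70,0,20),(-72,0,20),(-75,0,20),(-70,0,12)],[.6174,.0492,np.radians(-16.1)]),np.array([.56888,.064977,.200274]),[-179.9486,-.0277,-16.1005])[:,1])
E
```

```text
[184.35767825 237.32411448 239.36802366 242.42213514 235.13011373]
```

```bash
python3 -c "
from plant import r
print(r.close_job())"
```

```text
the job is handed in; nothing more can be done
None
```

The job is handed in, with no verdict returned: the carrier is home against the stop (within about 0.5 mm by camera), the plunger was held at its second stop at about 20 N for over a second and looked fully up again in the last picture, and the arm is clear of everything.

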